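Tuck a cover plate under the sprung arm of a sloping holder

ROBOT

A 7-joint arm with a two-finger parallel gripper is mounted at the origin on a cart in front of the work surface, level with it; the furniture and walls round the work are solid. World frame = base frame: x ahead of the robot, y to its left, z up, the work surface at z = 0. Lengths are in m, angles in rad, forces in N, time in s.
With the tool pointing down it reaches from about 0.4 to 0.85 m from the base axis. Payload 4.5 kg.
Tool frame: the origin (TCP) lies at the centre of the arm's flange, where the gripper is bolted on; the fingertips stand 166 mm ahead of it and the grasp point (between the pads) lies 147 mm ahead of it; z points along the fingers, y is the line along which they close (so a half turn about z gives the same grasp; the last joint's range is limited). The gripper opens to 88 mm and grips with 3 to 60 N. Pads are 18 mm wide; open, the fingers measure 123 mm over their backs; the gripper's body (75 mm by 187 mm) begins 45 mm behind the grasp point.
Start: joints at [-1.31, 0.689, -0.195, 1.565, 0.157, 0.902, -0.215], TCP at [0.141, 0.609, 0.405] pointing down, gripper open.
Joint ranges: [-3.01, 3.01], [-0.46, 2.08], [-1.47, 1.51], [0.13, 2.56], [-1, 4.14], [0.04, 2.09], [-2.66, 2.66]. Speed limits (rad/s): [2.57, 2.57, 3.14, 3.14, 3.14, 3.14, 3.14].

INTERFACE

Orientations are given as a 3x3 rotation matrix whose columns are the frame's x, y, z axes.
In Python, from bench import readout, optics, arm gives the robot as it stands. The module is installed in compiled form; this text tells all that it offers.
- The arm moves only by the tool apply_moves, never from a script. Its argument "targets" is a list of rows, each a list of 5 numbers: the shift along the tool's x, y, z in cm, then the turn about the tool's z in rad, then the closure, from 0 (fully open) to 1 (shut). A call has exactly 8 rows; each row is the pose to reach, as a shift and turn from the pose commanded when the call began, along the tool's axes at that moment; what a row does not reach only later rows make up. A row lasts 1/10 s, in which the tool goes at most 50 mm and 8.59 degrees, less where a joint would pass 70% of its speed; a pose out of reach is approached as far as the arm can. A call with a gripper value outside its range is refused whole. The fingers move at their own pace and stop on an object; the grip force is fixed at half the most. Time passes only in rows, so rows that repeat a pose let the fingers close, or fill a call up. It gives the time, the measured TCP pose, the force, the opening and the grip force at its end, in the units of the state.
- readout.read_state(): the state, without advancing time (a new reading comes with each control period).
- optics.capture(name): name is "side" or "top" or "wrist"; returns a dict with "img" (480x640x3 uint8, blue, green, red), "fx", "fy", "cx", "cy" (pixels), "origin" and "attitude" of the camera in the world. Camera axes: x right, y down, z forward; pixel columns grow to the right and rows downward; lengths in m; the calibration is good to about 2 mm. A picture is of the moment at which its call begins. There is no depth.
- arm.sign_off(): hands the job in; it is judged then, once.
The state is a dict: "time_s": time; "q": joint angles; "qvel": joint speeds; "joint_efforts": joint torques, N m; "tool_pos": TCP position; "tcp_rot": TCP orientation; "wrist_force": force on the tool from outside, world axes, zero at the start; "moment": the same for the moment, N m; "finger_gap": opening from 0.0 (shut) to 1.0 (fully open); "grasp_force": force on a finger pad.
Only numpy, scipy, OpenCV 4.12 (cv2) and the standard library are available. Lean on these libraries where they do the work, as an engineer would, in place of code of your own. Each camera call takes 0.05 s, during which the arm holds its last target. There are 200 camera calls.

TASK

Put the loose metal plate away in the sloping holder: slide it up the slope on top of the plate already there, lengthwise and centred, under the sprung hold-down arm, until it is fully home against the end stop. Let go with both plates held down flat by the arm, and leave the other things on the bench where they are.

Things in the scene. Friction and masses are not known exactly. Their poses are not given: they have to be found in the camera images.
- loose_plate_mid (a point): Centre (half-way up) of the loose cover plate that has to be put away: a plain flat light-metal plate 100 x 50 x 10 mm (x, y, z), 0.1 to 0.18 kg, with a small hole near each corner. It starts flat on the open bench nearer the robot than the holder. x runs along its length, y across its width, z is up; it is the same either way round and either face up.
- loose_plate: The same loose plate; this origin is the centre of its underside, 5 mm below the centre. Same axes.
- lower_plate: An identical plate already in the holder, lying on its sloping face and pinned there by the sprung arm; this origin is the centre of its underside. Same axes, x up the slope.
- lower_plate_mid (a point): Centre (half-way up) of that plate in the holder.
- stand: The fixed plate holder: a sloping metal desk on four short legs, base 150 mm deep and 96 mm wide, highest part about 0.16 m. Origin under its middle on the bench; x points horizontally up-slope, away from the robot and to its right; its low, open side faces -x, towards the robot and its left.
- face: The holder's sloping face, 160 x 84 mm, no side walls, rising at 25 degrees along the stand's x (away from the robot and to its right). Origin on its surface, 90 mm above the bench; x runs up the slope, y across it, z square out of the surface. It reaches from x = -65 to +95 mm. The lower plate lies on it, so that plate's top is 10 mm out of the face.
- ledge (a point): Low ledge under the lower plate's bottom end: 30 mm wide in the face's y, 6 mm thick along the slope, standing 6 mm out of the face. This point is the middle of its upper side's outer edge, at face x = -54, z = 6 mm.
- end_stop (a point): Upright end stop across the top end of the plates, 60 mm wide, standing 24 mm out of the face. This point is the middle of its lower side's outer edge, at face x = +54, z = 24 mm. Between ledge and stop the 100 mm plates have 8 mm of play.
- home (a point): Where the centre of a second plate is when it lies on the lower plate and is fully home against the stop: face x = +4, y = 0, z = 15 mm. The frame is the face's.
- clip (a joint): Angle of the sprung hold-down arm (rad): 0 resting on the lower plate alone, about 0.18 with a second plate under it, growing as it is pushed up. Hinged at face x = +80, z = +20 mm, it points down the slope, 24 to 26 mm wide, centred on y = 0. Its foot presses with about 3 N; a plate's edge pushed up the slope under its lip lifts it (some 5 to 15 N along the slope).
- clip_foot (a point): Underside of the arm's round black foot, which presses on the upper plate; at rest at face x = +24, z = +10 mm.
- clip_lip (a point): Tip of the arm's turned-up lead-in lip, which points down the slope: at rest at face x = -24, z = +34 mm. From this mouth the lip slants down to the foot, passing 24 mm out of the face at x = -12 mm.
- grease_tin_mid (a point): Bystander, to be left where it is: flat round tin, 54 mm across, 24 mm high. Point half-way up at its middle.
- seal_block_mid (a point): Bystander, to be left where it is: grey metal block 40 x 85 x 36 mm with a ring on top. Point half-way up at its middle.
- adapter_mid (a point): Bystander, to be left where it is: black plug-in adapter block 36 x 97 x 28 mm. Point half-way up at its middle.
- connector_spare_0_mid (a point): Bystander, to be left where it is: dark grey cylindrical connector, 25 mm across, 32 mm high. Point half-way up at its middle.

How it is judged:
By the outcome, as a careful person would: the job done as asked, in the order asked, and still so for the second after the job is handed in, with the robot touching nothing.
It also fails if it takes over 42 s, if anything falls off the work surface, if the arm or the gripper's body presses on something with over 40 N, if the wrist force passes 120 N, or if a joint passes its speed limit or range.

## Working session

There is one attempt and no reset: what is moved stays moved. The work goes in short steps, Python scripts to look and compute and a tool call to move; the robot and the scene stay as the last step left them, time stands still between calls to the robot, and variables do not carry over. Pictures are saved under pics/ and viewed, at most 10 in all, crops included, and the job is handed in when it is done.

Besides the shell and the picture viewer there is one more tool, called after ">>>" by a JSON object that holds its "name" and its "arguments", one argument or row to a line. apply_moves: Moves the arm, as the interface text tells. Its arguments: {"type":"object","properties":{"targets":{"type":"array","items":{"type":"array","items":{"type":"number"}}}},"required":["targets"]}

```bash
mkdir -p pics
python3 - <<'E'
from bench import readout, optics, arm
import cv2,numpy as np
s=readout.read_state()
print({k:np.round(v,3).tolist() for k,v in s.items()})
for n in ["side","top","wrist"]:
    c=optics.capture(n); cv2.imwrite(f"pics/{n}0.png",c["img"]); print(n,c["fx"],c["fy"],c["cx"],c["cy"],np.round(c["origin"],4).tolist(),np.round(c["attitude"],4).tolist())
E
```

```text
{'time_s': 0.0, 'q': [-1.31, 0.69, -0.195, 1.566, 0.157, 0.903, -0.215], 'qvel': [-0.001, -0.0, 0.0, 0.001, -0.002, 0.001, -0.001], 'joint_efforts': [0.0, -52.757, -1.267, -15.342, -0.053, 0.007, 0.0], 'tool_pos': [0.14, 0.609, 0.404], 'tcp_rot': [[-0.974, 0.225, -0.0], [0.225, 0.974, -0.002], [-0.0, -0.002, -1.0]], 'wrist_force': [-0.397, 0.275, 0.227], 'moment': [-0.025, 0.022, 0.034], 'grasp_force': 0.0, 'finger_gap': 0.997}
side 464.6361806047384 464.6361806047384 325.3794794774662 235.4717268813363 [1.3183, -0.2693, 0.6896] [[0.3958, 0.5263, -0.7525], [0.9183, -0.2248, 0.3258], [0.0023, -0.82, -0.5723]]
top 597.7752361989009 597.7752361989009 329.390789067812 237.4255499139809 [0.4988, 0.051, 1.114] [[0.0176, -0.9971, 0.0746], [-0.9998, -0.0172, 0.0061], [-0.0048, -0.0747, -0.9972]]
wrist 355.60988862696087 355.60988862696087 317.051197545421 238.67955686011155 [0.0583, 0.628, 0.3856] [[0.2237, 0.9223, 0.3151], [0.9747, -0.2107, -0.0752], [-0.0029, 0.324, -0.9461]]
```

View pics/top0.png

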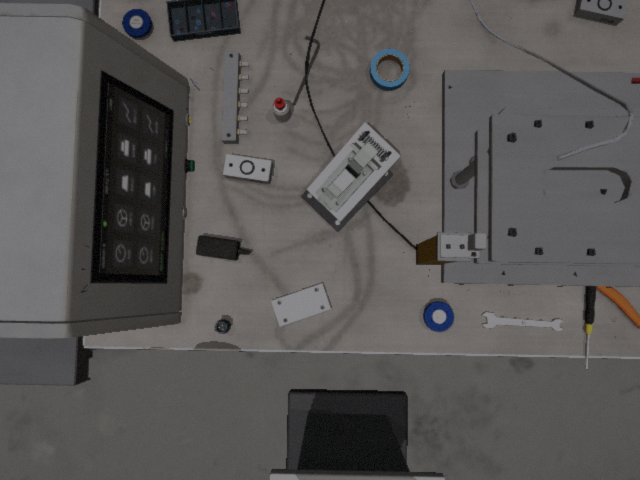

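View pics/side0.png

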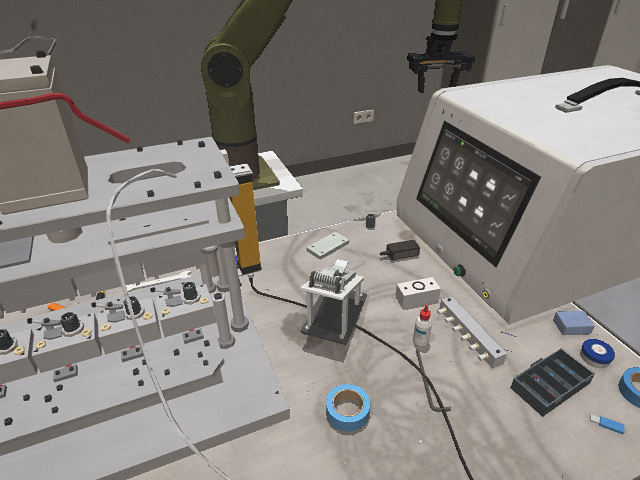

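```bash
cat > h.py <<'E'
from bench import readout, optics, arm
import cv2,numpy as np
def ray(c,p):
    d=np.array([(p[0]-c["cx"])/c["fx"],(p[1]-c["cy"])/c["fy"],1.]); return np.array(c["origin"]),np.array(c["attitude"])@d
def onz(c,p,z):
    o,d=ray(c,p); return o+d*(z-o[2])/d[2]
def proj(c,P):
    q=np.array(c["attitude"]).T@(np.array(P)-np.array(c["origin"])); return np.array([c["cx"]+c["fx"]*q[0]/q[2],c["cy"]+c["fy"]*q[1]/q[2]])
def tri(c1,p1,c2,p2):
    o1,d1=ray(c1,p1);o2,d2=ray(c2,p2)
    t=np.linalg.lstsq(np.c_[d1,-d2],o2-o1,rcond=None)[0]
    a,b=o1+t[0]*d1,o2+t[1]*d2; return (a+b)/2,np.linalg.norm(a-b)
def blob(c,box,thr,z):
    x0,y0,x1,y1=box; g=cv2.cvtColor(c["img"],cv2.COLOR_BGR2GRAY)[y0:y1,x0:x1]
    cs,_=cv2.findContours((g>thr).astype(np.uint8),cv2.RETR_EXTERNAL,cv2.CHAIN_APPROX_NONE)
    k=max(cs,key=cv2.contourArea); b=cv2.boxPoints(cv2.minAreaRect(k))+[x0,y0]
    return np.array([onz(c,p,z) for p in b])
E
python3 - <<'E'
from h import *
c=optics.capture("top"); s=optics.capture("side")
g=cv2.cvtColor(c["img"],cv2.COLOR_BGR2GRAY); print(g[305,280:335],g[285,250:280])
B=blob(c,(255,265,345,345),185,0.01); print(B.round(4).tolist(),B.mean(0).round(4),np.linalg.norm(B-np.roll(B,1,0),axis=1))
a=cv2.resize(c["img"][115:240,295:410],None,fx=3.4,fy=3.4,interpolation=cv2.INTER_CUBIC)
b=cv2.resize(s["img"][245:355,290:390],None,fx=3.86,fy=3.86,interpolation=cv2.INTER_CUBIC)
cv2.imwrite("pics/z1.png",np.hstack([a,b[:425,:]]) if b.shape[0]>=425 else np.hstack([a[:b.shape[0]],b]))
E
```

```text
[136 135 135 137 135 136 138 137 137 138 136 135 137 138 137 135 139 137
 135 137 137 137 137 138 137 137 138 138 139 137 137 137 137 135 138 136
 137 137 136 136 132 117 109 117 133 134 137 135 137 125  79  76 107 110
 110] [102 103 103 104 103 105 104 104 103 103 104 105 101 100 103 100 104 104
 104 103 107 104 105 104  99  96  92  85  89  90]Traceback (most recent call last):
  File "<stdin>", line 4, in <module>
  File "h.py", line 16, in blob
    k=max(cs,key=cv2.contourArea); b=cv2.boxPoints(cv2.minAreaRect(k))+[x0,y0]
ValueError: max() iterable argument is empty
```

Run:
```python
from h import *
c=optics.capture("top"); s=optics.capture("side")
B=blob(c,(255,265,345,345),122,0.01); print(B.round(4).tolist(),B.mean(0).round(4),np.linalg.norm(B-np.roll(B,1,0),axis=1))
a=cv2.resize(c["img"][115:240,295:410],None,fx=3.4,fy=3.4,interpolation=cv2.INTER_CUBIC)
b=cv2.resize(s["img"][245:355,290:390],None,fx=3.86,fy=3.86,interpolation=cv2.INTER_CUBIC)
h=min(len(a),len(b));cv2.imwrite("pics/z1.png",cv2.convertScaleAbs(np.hstack([a[:h],b[:h]]),alpha=1.4))
```

```text
[[0.4627, 0.1637, 0.01], [0.4967, 0.0705, 0.01], [0.4508, 0.0536, 0.01], [0.417, 0.1465, 0.01]] [0.4568 0.1086 0.01  ] [0.04883928 0.09916234 0.04892448 0.09884544]
```

View pics/z1.png

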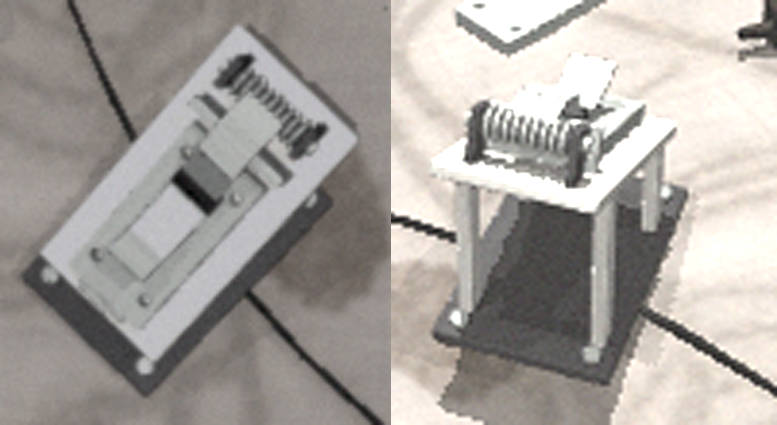

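Run:
```python
from h import *
c=optics.capture("top")
f=lambda p:(np.array(p)+.5)/3.4-.5+[295,115]
T=[onz(c,f(p),.130) for p in [(245,27),(357,140)]]; L=[onz(c,f(p),.0625) for p in [(43,255),(155,358)]]
Bs=[onz(c,f(p),.005) for p in [(22,275),(147,395),(330,203)]]
print(np.round(T+L+Bs,4))
t=np.mean(T,0)[:2];l=np.mean(L,0)[:2]; d=(t-l); print(np.linalg.norm(d),.16*np.cos(np.radians(25)),np.degrees(np.arctan2(d[1],d[0])), np.linalg.norm(T[0]-T[1]),np.linalg.norm(L[0]-L[1]))
u=d/np.linalg.norm(d)
print("face origin",t-u*.095*np.cos(np.radians(25)), l+u*.065*np.cos(np.radians(25)))
for a,b in [(T[1],T[0]),(L[1],L[0])]: e=b-a; print("y dir",np.degrees(np.arctan2(e[1],e[0]))-90)
e=Bs[2]-Bs[1];print(np.degrees(np.arctan2(e[1],e[0])),np.linalg.norm(e)); print("base mid",(Bs[0]+Bs[2])/2)
```

```text
[[ 0.7662 -0.002   0.13  ]
 [ 0.7108 -0.0576  0.13  ]
 [ 0.6618  0.0982  0.0625]
 [ 0.6088  0.0389  0.0625]
 [ 0.6594  0.1121  0.005 ]
 [ 0.5943  0.0422  0.005 ]
 [ 0.7023 -0.0568  0.005 ]]
0.1425772346729338 0.145009245925864 -43.60459168382239 0.0785397947884737 0.07957455372621106
face origin [0.67616401 0.02958014] [0.67792506 0.02790283]
y dir -44.92110455837912
y dir -41.78825380820042
-42.55248610862841 0.1465327300283579
base mid [0.68083804 0.02762974 0.005     ]
```

>>> {"name": "apply_moves", "arguments": {
  "targets": [
    [-3,-3.6,0,0.14,0],
    [-6.5,-8,0,0.28,0],
    [-10,-12,0,0.42,0],
    [-13.5,-16,0,0.56,0],
    [-17,-20,0,0.7,0],
    [-20,-24,0,0.85,0],
    [-24,-27,0,0.995,0],
    [-27.5,-30,0,0.995,0]
  ]
}}

```text
time_s: 1.2
tool_pos: [0.3349, 0.2625, 0.4051]
tcp_rot: [[-0.34, 0.94, 0.001], [0.94, 0.34, 0.001], [0.0, 0.001, -1.0]]
wrist_force: [0.6, 1.0, -0.4]
finger_gap: 0.998
grasp_force: 0.0
```

```bash
cat >> h.py <<'E'
def goto(P,yaw_x):
    """print shift (cm) / turn (rad) from current pose to TCP at P with tool x at world yaw (deg)"""
    s=readout.read_state(); R=np.array(s["tcp_rot"]); 
    d=R.T@(np.array(P)-np.array(s["tool_pos"]))*100
    t=np.arctan2(R[1,0],R[0,0])-np.radians(yaw_x)
    print("t",round(s["time_s"],2),"pos",np.round(s["tool_pos"],4),"shift",d.round(2),"turn",((t+np.pi)%(2*np.pi)-np.pi).round(3),"gap",round(s["finger_gap"],3),"F",np.round(s["wrist_force"],1),"q",np.round(s["q"],2))
E
python3 -c "
from h import *
goto([0.447,0.135,0.30],110)"
```

```text
t 1.2 pos [0.3349 0.2625 0.4051] shift [-15.8    6.2   10.51] turn -0.002 gap 0.998 F [ 0.6  1.  -0.4] q [-0.8   0.44  0.04  2.14 -0.03  0.56 -0.39]
```

>>> {"name": "apply_moves", "arguments": {
  "targets": [
    [-4,1.6,2,0,0],
    [-8,3.1,5,0,0],
    [-12,4.7,8,0,0],
    [-15.8,6.2,10.5,0,0],
    [-15.8,6.2,10.5,0,0],
    [-15.8,6.2,10.5,0,0],
    [-15.8,6.2,10.5,0,0],
    [-15.8,6.2,10.5,0,0]
  ]
}}

```text
time_s: 2.0
tool_pos: [0.446, 0.1383, 0.3005]
tcp_rot: [[-0.345, 0.939, 0.001], [0.939, 0.345, 0.001], [0.001, 0.001, -1.0]]
wrist_force: [0.2, -1.0, 0.2]
finger_gap: 0.998
grasp_force: 0.0
```

```bash
python3 -c "
from h import *
goto([0.447,0.135,0.17],110)
c=optics.capture('wrist'); cv2.imwrite('pics/w1.png',c['img'])
P=[proj(c,p) for p in [(0.4627,0.1637,.01),(0.4967,0.0705,.01),(0.4508,0.0536,.01),(0.417,0.1465,.01)]]; print(np.round(P))
"
```

```text
t 2.0 pos [0.446  0.1383 0.3005] shift [-0.36 -0.04 13.05] turn 0.003 gap 0.998 F [ 0.2 -1.   0.2] q [-0.39  0.68 -0.01  2.13  0.02  0.33 -0.07]
[[347. 207.]
 [344. 317.]
 [288. 317.]
 [285. 207.]]
```

View pics/w1.png

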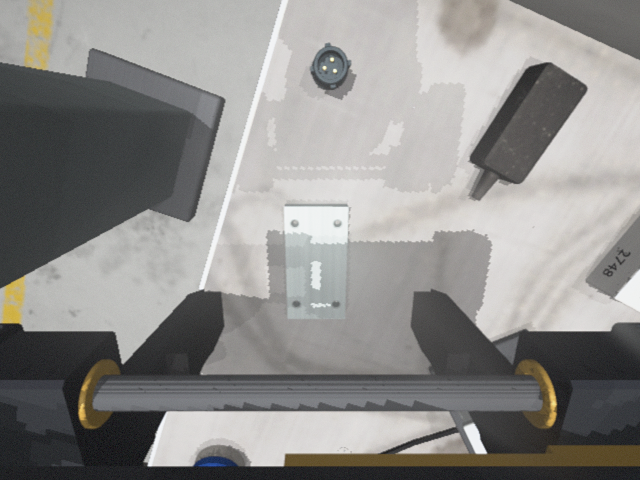

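>>> {"name": "apply_moves", "arguments": {
  "targets": [
    [0,0,4,0,0],
    [0,0,8,0,0],
    [0,0,11,0,0],
    [0,0,12.5,0,0],
    [0,0,13.05,0,0],
    [0,0,13.05,0,0],
    [0,0,13.05,0,0.1],
    [0,0,13.05,0,0.7]
  ]
}}

```text
time_s: 2.85
tool_pos: [0.4481, 0.1385, 0.1707]
tcp_rot: [[-0.344, 0.939, -0.001], [0.939, 0.344, 0.0], [0.001, -0.001, -1.0]]
wrist_force: [-0.5, -0.2, -0.5]
finger_gap: 0.846
grasp_force: 0.0
```

>>> {"name": "apply_moves", "arguments": {
  "targets": [
    [0,0,0,0,0.8],
    [0,0,0,0,0.8],
    [0,0,0,0,0.8],
    [0,0,0,0,0.8],
    [0,0,0,0,0.8],
    [0,0,0,0,0.8],
    [0,0,0,0,0.8],
    [0,0,0,0,0.8]
  ]
}}

```text
time_s: 3.65
tool_pos: [0.4481, 0.1375, 0.1704]
tcp_rot: [[-0.342, 0.94, -0.002], [0.94, 0.342, 0.0], [0.001, -0.002, -1.0]]
wrist_force: [-1.1, 1.2, 5.8]
finger_gap: 0.558
grasp_force: 30.0
```

```bash
python3 -c "
from h import *
goto([0.447,0.135,0.17],110)
c=optics.capture('wrist'); cv2.imwrite('pics/w2.png',c['img'])
"
```

```text
t 3.65 pos [0.4481 0.1375 0.1704] shift [-0.2  -0.19  0.04] turn 0.0 gap 0.558 F [-1.1  1.2  5.8] q [-0.37  0.95 -0.04  2.17  0.8   0.04 -0.85]
```

View pics/w2.png

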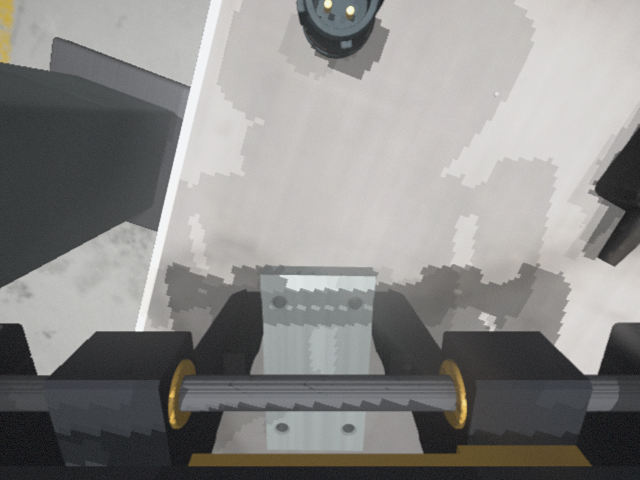

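>>> {"name": "apply_moves", "arguments": {
  "targets": [
    [0,0,-1,0,0.8],
    [0,0,-3,0,0.8],
    [0,0,-6,0,0.8],
    [0,0,-9,0,0.8],
    [0,0,-12,0,0.8],
    [-2,1.8,-14,-0.06,0.8],
    [-5,4.5,-16,-0.12,0.8],
    [-8,7,-18,-0.18,0.8]
  ]
}}

```text
time_s: 4.5
tool_pos: [0.5425, 0.085, 0.3509]
tcp_rot: [[-0.507, 0.862, -0.003], [0.862, 0.507, -0.0], [0.002, -0.003, -1.0]]
wrist_force: [0.1, 0.3, -2.1]
finger_gap: 0.562
grasp_force: 30.0
```

```bash
python3 -c "
from h import *
goto([0.713,-0.006,0.42],136.5)
"
```

```text
t 4.5 pos [0.5425 0.085  0.3509] shift [-16.48  10.06  -6.97] turn -0.28 gap 0.562 F [ 0.1  0.3 -2.1] q [ 0.12  0.72 -0.61  1.84  0.58  0.77 -0.27]
```

>>> {"name": "apply_moves", "arguments": {
  "targets": [
    [-3,2,-1.5,-0.05,0.8],
    [-7,4,-3,-0.1,0.8],
    [-11,6.5,-5,-0.17,0.8],
    [-14.5,9,-7,-0.24,0.8],
    [-16.5,10.1,-7,-0.28,0.8],
    [-16.5,10.1,-7,-0.28,0.8],
    [-16.5,10.1,-7,-0.28,0.8],
    [-16.5,10.1,-7,-0.28,0.8]
  ]
}}

```text
time_s: 5.3
tool_pos: [0.7113, -0.0044, 0.4188]
tcp_rot: [[-0.725, 0.689, -0.005], [0.689, 0.725, -0.0], [0.003, -0.004, -1.0]]
wrist_force: [0.2, 0.3, -1.1]
finger_gap: 0.561
grasp_force: 30.0
```

```bash
python3 -c "
from h import *
goto([0.713,-0.006,0.42],136.5)
c=optics.capture('wrist'); cv2.imwrite('pics/w3.png',c['img'])
print({k:np.round(c[k],4).tolist() for k in ['origin','attitude']})
"
```

```text
t 5.3 pos [ 0.7113 -0.0044  0.4188] shift [-0.23 -0.   -0.12] turn -0.001 gap 0.561 F [ 0.2  0.3 -1.1] q [ 0.26  0.88 -0.72  1.23  0.57  1.24  0.35]
{'origin': [0.6502, 0.0541, 0.4008], 'attitude': [[0.688, 0.6882, 0.2302], [0.7257, -0.6506, -0.224], [-0.0044, 0.3212, -0.947]]}
```

View pics/w3.png

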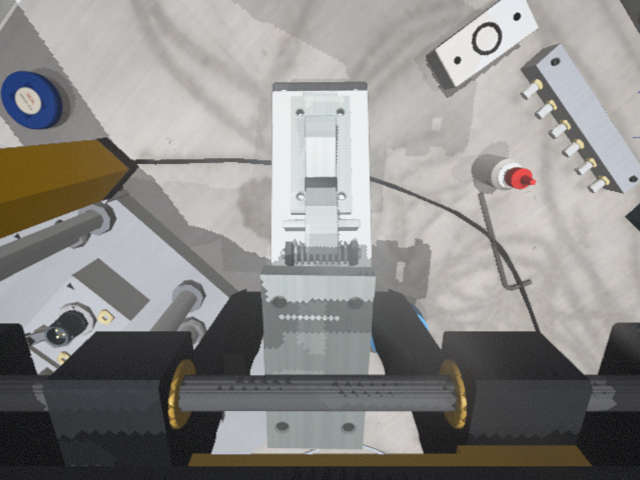

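Run:
```python
from h import *
c=optics.capture('wrist'); g=cv2.GaussianBlur(cv2.cvtColor(c["img"],cv2.COLOR_BGR2GRAY),(1,5),0).astype(int)
for r in (100,112,150,180,210,235):
    d=np.diff(g[r,255:390]); i=np.where(abs(d)>9)[0]; print(r,[(int(255+k),int(d[k])) for k in i])
for q in (280,295,320,345,362):
    d=np.diff(g[70:285,q]); i=np.where(abs(d)>12)[0]; print("col",q,[(int(70+k),int(d[k])) for k in i])
```

```text
100 [(271, 40), (272, 28), (348, 10), (349, 10), (366, -32), (367, -42)]
112 [(271, 40), (272, 29), (294, -24), (295, -44), (296, -32), (298, 15), (302, 33), (303, 46), (304, 16), (334, -13), (335, -37), (336, -31), (340, -14), (341, -14), (342, 30), (343, 45), (344, 22), (350, 15), (366, -22), (367, -38)]
150 [(271, 36), (272, 17), (305, 18), (334, -31), (335, -27), (336, 32), (337, 15), (367, -27), (368, -44), (369, 11)]
180 [(270, 33), (271, 35), (302, -17), (303, -38), (304, -34), (335, 15), (336, 59), (337, 40), (350, 11), (368, -42), (369, -68), (381, 10), (383, 21), (384, 13)]
210 [(270, 41), (271, 31), (289, -10), (290, -11), (305, 10), (335, -23), (336, -31), (337, 14), (338, 27), (339, 14), (368, -11), (369, -31), (370, -13)]
235 [(270, 52), (271, 34), (304, -11), (309, -10), (335, -14), (336, -15), (337, 24), (338, 28), (369, -24), (370, -30), (371, 11)]
col 280 [(80, -15), (81, -23), (82, -14), (89, 29), (90, 36), (91, 24), (264, -16), (265, -18), (266, -13), (273, 23), (274, 29), (275, 18)]
col 295 [(80, -14), (81, -22), (82, -17), (89, 30), (90, 41), (91, 27), (211, -22
[... 196 characters left out ...]
14), (265, -16), (266, -13), (273, 18), (274, 27), (275, 20)]
col 320 [(80, -16), (81, -23), (82, -18), (88, 13), (89, 29), (90, 33), (91, 20), (174, -18), (175, -37), (176, -36), (177, -19), (186, 21), (187, 20), (245, -16), (246, -15), (274, 17), (275, 21), (276, 13)]
col 345 [(79, -13), (80, -19), (81, -16), (88, 21), (89, 39), (90, 36), (91, 19), (193, -14), (197, 15), (210, -16), (211, -23), (213, 23), (214, 26), (225, -24), (226, -24), (229, 27), (230, 31), (231, 17), (239, -18), (240, -26), (241, -22), (263, 15), (266, -14), (274, 15), (275, 19), (276, 13)]
col 362 [(80, -19), (81, -15), (88, 27), (89, 42), (90, 32), (243, -13), (244, -18), (266, -15), (274, 13), (275, 22), (276, 16)]
```

```bash
cat >> h.py <<'E'
S,C=np.sin(np.radians(25)),np.cos(np.radians(25))
def face(O,yaw):
    a=np.radians(yaw); u=np.array([np.cos(a),np.sin(a)]); return np.array(O),np.c_[[u[0]*C,u[1]*C,S],[-u[1],u[0],0],[-u[0]*S,-u[1]*S,C]]
def onface(c,p,O,R,z=0.):
    o,d=ray(c,p); n=R[:,2]; P=o+d*((n@(O-o)+z)/(n@d)); return R.T@(P-O)
E
python3 - <<'E'
from h import *
c=optics.capture('wrist'); O,R=face((.677,.0287,.09),-43.5)
for n,p,z in [("L",(272,100),0),("R",(367,100),0),("L",(271,180),0),("R",(369,180),0),("L",(271,235),0),("R",(370,235),0),("low",(280,90.5),0),("low",(362,89.5),0),
 ("hole",(299,112),10),("hole",(340,112),10),("clip L",(304,180),12),("clipR",(336.5,180),12)]: print(n,(onface(c,p,O,R,z)*1000).round(1))
t=optics.capture("top");
for p,P in [((-65,42,0),0),((-65,-42,0),0)]: print(proj(t,O+R@(np.array(p)/1000)).round(1))
E
```

```text
L [-56.8 -40.8  -0. ]
R [-56.8  42.7   0. ]
L [ 15.3 -40.5   0. ]
R [15.2 43.5  0. ]
L [ 62.8 -39.8   0. ]
R [62.6 43.7  0. ]
low [-65.6 -33.9   0. ]
low [-66.5  38.4  -0. ]
hole [ 4789.9   556.4 10000. ]
hole [ 4790.6  -614.  10000. ]
clip L [ 3358.6   484.3 12000. ]
clipR [ 3359.9  -611.1 12000. ]
[306.5 188.8]
[340.2 221.9]
```

Run:
```python
from h import *
c=optics.capture('wrist'); s=readout.read_state(); T=np.array(s["tcp_rot"]);p=np.array(s["tool_pos"])
for x in (20,-80): 
  for y in (-25,0,25): print(x,y,proj(c,p+T@np.array([x,y,161])/1000).round(1))
g=cv2.cvtColor(c["img"],cv2.COLOR_BGR2GRAY).astype(int)
for r in (276,300,430,440):
    d=np.diff(g[r,250:390]); i=np.where(abs(d)>9)[0]; print(r,[(int(250+k),int(d[k])) for k in i])
O,R=face((.6773,.0304,.09),-43.05)
def show(n,fp):  # grip point on plate centre line 30 mm behind the centre; TCP 167 mm above it
    P=O+R@np.array(fp)/1000; print(n,P.round(4)); return P+[0,0,.165]
goto(show("home grip",(-26,0,15)),136.95); goto(show("start grip",(-110,0,15)),136.95)
goto(show("horizontal start front at -30",(-30,0,10))-.08*np.array([.7308,-.6826,0])+[0,0,.005],136.95)
```

```text
20 -25 [259.4 272.9]
20 0 [316.4 273. ]
20 25 [373.5 273.1]
-80 -25 [269.1 445.6]
-80 0 [316.3 445.7]
-80 25 [363.5 445.8]
276 [(259, 29), (260, 23), (375, -17)]
300 [(260, 20), (261, 32), (262, 17), (265, 11), (266, 13), (267, -14), (268, -10), (273, -10), (285, 12), (290, 11), (291, 32), (293, -35), (294, -15), (296, 15), (297, 34), (299, -38), (300, -16), (302, 11), (303, 33), (304, 20), (305, -20), (306, -30), (307, -18), (308, 17), (309, 31), (310, 27), (311, -19), (312, -39), (313, -16), (314, 15), (315, 36), (316, 22), (317, -17), (318, -28), (319, -15), (321, 36), (322, 36), (324, -28), (325, -43), (327, 31), (328, 24), (330, -19), (331, -34), (333, 12), (334, 22), (335, 26), (337, -26), (338, -30), (340, 31), (341, 26), (343, -20), (344, -29), (346, 21), (348, -24), (349, -16), (350, -12), (360, 28), (361, 15), (362, 14), (365, 15), (369, -16), (372, -38), (373, -39)]
430 [(265, -12), (266, -16), (280, -11), (283, 10), (284, 11), (288, 14), (340, -12), (343, -11), (344, -21), (351, 20), (352, 14), (355, 10), (362, 10), (363, 21)]
440 [(266, -18), (267, -12), (362, 15), (363, 18)]
home grip [0.6554 0.0508 0.0926]
t 5.55 pos [ 0.712  -0.0048  0.4198] shift [ 7.91  0.17 16.23] turn -0.009 gap 0.56 F [-0.5  0.5 -1.3] q [ 0.26  0.88 -0.72  1.23  0.57  1.24  0.35]
start grip [0.5998 0.1028 0.0571]
t 5.55 pos [ 0.712  -0.0048  0.4198] shift [15.51  0.11 19.79] turn -0.009 gap 0.56 F [-0.5  0.5 -1.3] q [ 0.26  0.88 -0.72  1.23  0.57  1.24  0.35]
horizontal start front at -30 [0.6543 0.0518 0.0864]
t 5.55 pos [ 0.712  -0.0048  0.4198] shift [16.06  0.1  16.36] turn -0.009 gap 0.56 F [-0.5  0.5 -1.3] q [ 0.26  0.88 -0.72  1.23  0.57  1.24  0.35]
```

>>> {"name": "apply_moves", "arguments": {
  "targets": [
    [3,0,0,0,0.8],
    [7,0.1,0,-0.01,0.8],
    [11,0.1,1,-0.02,0.8],
    [15,0.2,3,-0.02,0.8],
    [18.1,0.2,5,-0.02,0.8],
    [18.1,0.2,8,-0.02,0.8],
    [18.1,0.2,10,-0.02,0.8],
    [18.1,0.2,11,-0.02,0.8]
  ]
}}

```text
time_s: 6.35
tool_pos: [0.5818, 0.1208, 0.3084]
tcp_rot: [[-0.738, 0.675, -0.004], [0.675, 0.738, -0.002], [0.002, -0.004, -1.0]]
wrist_force: [0.2, 0.8, -0.9]
finger_gap: 0.563
grasp_force: 30.0
```

Run:
```python
from h import *
O,R=face((.6773,.0304,.09),-43.05); u=np.array([.7308,-.6826,0])
F=O+R@np.array([-30,0,10])/1000
goto(F-.0806*u-.0206*u+[0,0,.0036+.1704],136.95)
c=optics.capture("side"); s=c["img"]
cv2.imwrite("pics/s2.png",cv2.resize(s[200:350,250:450],None,fx=4,fy=4,interpolation=cv2.INTER_CUBIC))
```

```text
t 6.35 pos [0.5818 0.1208 0.3084] shift [ 0.1  -0.07  4.8 ] turn 0.01 gap 0.563 F [ 0.2  0.8 -0.9] q [ 0.08  0.85 -0.66  1.73  0.68  0.81 -0.08]
```

View pics/s2.png

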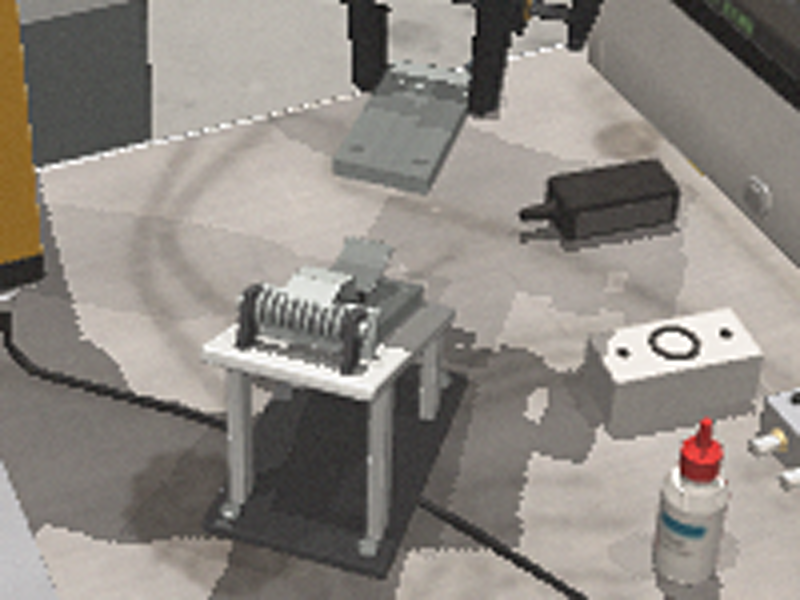

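>>> {"name": "apply_moves", "arguments": {
  "targets": [
    [0.1,0,1.5,0.005,0.8],
    [0.1,0,3,0.01,0.8],
    [0.1,0,4.2,0.01,0.8],
    [0.1,0,4.8,0.01,0.8],
    [-0.5,0,4.8,0.01,0.8],
    [-1.2,0,4.9,0.01,0.8],
    [-1.9,0,5.0,0.01,0.8],
    [-1.9,0,5.0,0.01,0.8]
  ]
}}

```text
time_s: 7.2
tool_pos: [0.5976, 0.1065, 0.26]
tcp_rot: [[-0.729, 0.685, -0.001], [0.685, 0.729, -0.001], [-0.0, -0.002, -1.0]]
wrist_force: [-0.2, -0.2, -1.9]
finger_gap: 0.56
grasp_force: 30.0
```

Run:
```python
from h import *
O,R=face((.6773,.0304,.09),-43.05); u=np.array([.7308,-.6826,0])
F=O+R@np.array([-30,0,10])/1000
goto(F-.0806*u+[0,0,.1704],136.95)
c=optics.capture("side"); s=c["img"]
cv2.imwrite("pics/s3.png",cv2.resize(s[220:330,270:410],None,fx=5,fy=5,interpolation=cv2.INTER_CUBIC))
```

```text
t 7.2 pos [0.5976 0.1065 0.26  ] shift [ 0.19 -0.12  0.32] turn -0.003 gap 0.56 F [-0.2 -0.2 -1.9] q [ 0.08  0.92 -0.61  1.72  0.74  0.74 -0.09]
```

View pics/s3.png

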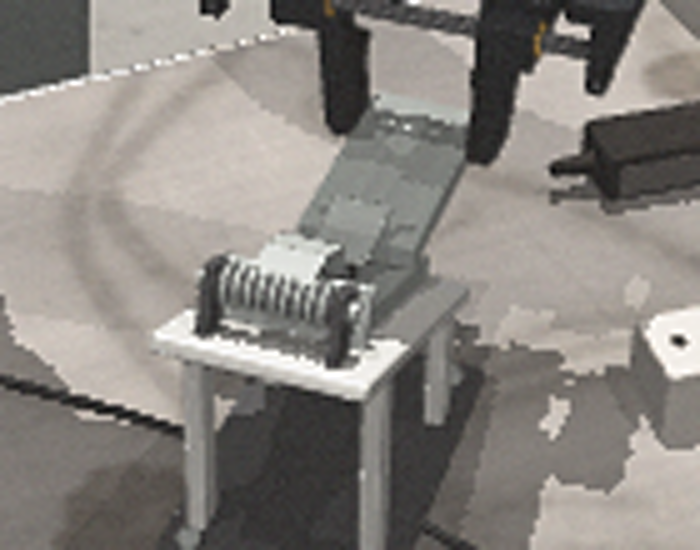

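>>> {"name": "apply_moves", "arguments": {
  "targets": [
    [0,-0.1,0.25,0,0.8],
    [0,-0.1,0.5,0,0.8],
    [0,-0.1,0.8,0,0.8],
    [0,-0.1,1.1,0,0.8],
    [-0.03,-0.1,1.4,0,0.8],
    [-0.06,-0.1,1.7,0,0.8],
    [-0.08,-0.1,2.0,0,0.8],
    [-0.08,-0.1,2.0,0,0.8]
  ]
}}

```text
time_s: 8.05
tool_pos: [0.5961, 0.107, 0.2393]
tcp_rot: [[-0.731, 0.683, -0.003], [0.683, 0.731, -0.0], [0.002, -0.002, -1.0]]
wrist_force: [-2.6, 0.9, 1.4]
finger_gap: 0.557
grasp_force: 30.0
```

Run:
```python
from h import *
O,R=face((.6773,.0304,.09),-43.05); u=np.array([.7308,-.6826,0])
F=O+R@np.array([-28,0,10])/1000
goto(F-.0752*u+[0,0,.1654-.0295],136.95)
c=optics.capture("side"); s=c["img"]
cv2.imwrite("pics/s4.png",cv2.resize(s[220:330,270:410],None,fx=5,fy=5,interpolation=cv2.INTER_CUBIC))
```

```text
t 8.05 pos [0.5961 0.107  0.2393] shift [-0.69 -0.05  1.62] turn -0.0 gap 0.557 F [-2.6  0.9  1.4] q [ 0.07  0.95 -0.59  1.73  0.77  0.71 -0.11]
```

View pics/s4.png

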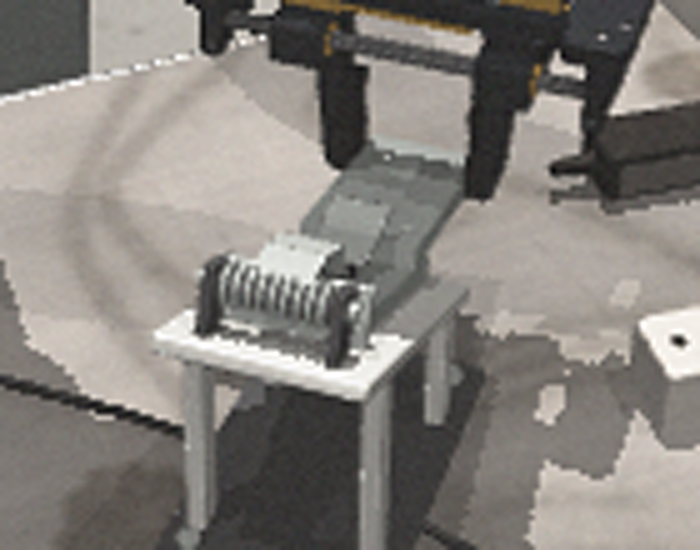

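>>> {"name": "apply_moves", "arguments": {
  "targets": [
    [-0.1,0,0.4,0,0.8],
    [-0.2,0,0.7,0,0.8],
    [-0.3,0,1.0,0,0.8],
    [-0.42,0,1.25,0,0.8],
    [-0.52,0,1.45,0,0.8],
    [-0.62,0,1.6,0,0.8],
    [-0.65,0,1.65,0,0.8],
    [-0.65,0,1.65,0,0.8]
  ]
}}

```text
time_s: 8.9
tool_pos: [0.6009, 0.1025, 0.2234]
tcp_rot: [[-0.731, 0.683, -0.002], [0.683, 0.731, -0.0], [0.002, -0.002, -1.0]]
wrist_force: [-2.6, 2.0, 2.6]
finger_gap: 0.561
grasp_force: 30.0
```

```bash
cat >> h.py <<'E'
def flush(fx,dz=0):
    O,R=face((.6773,.0304,.09),-43.05); goto(O+R@np.array([fx-80.6,0,15])/1000+[0,0,.1654+dz],136.95)
E
python3 - <<'E'
from h import *
flush(-28); flush(54)
c=optics.capture("side"); cv2.imwrite("pics/s5.png",c["img"])
E
```

```text
t 8.9 pos [0.6009 0.1025 0.2234] shift [-0.03 -0.05  0.03] turn -0.0 gap 0.561 F [-2.6  2.   2.6] q [ 0.07  0.98 -0.57  1.72  0.78  0.69 -0.12]
t 8.9 pos [0.6009 0.1025 0.2234] shift [-7.45 -0.06 -3.45] turn -0.0 gap 0.561 F [-2.6  2.   2.6] q [ 0.07  0.98 -0.57  1.72  0.78  0.69 -0.12]
```

>>> {"name": "apply_moves", "arguments": {
  "targets": [
    [-0.3,0,-0.12,0,0.8],
    [-0.65,0,-0.28,0,0.8],
    [-1.0,0,-0.44,0,0.8],
    [-1.35,0,-0.6,0,0.8],
    [-1.7,0,-0.77,0,0.8],
    [-2.05,-0.05,-0.93,0,0.8],
    [-2.3,-0.05,-1.05,0,0.8],
    [-2.3,-0.05,-1.05,0,0.8]
  ]
}}

```text
time_s: 9.75
tool_pos: [0.617, 0.0872, 0.2342]
tcp_rot: [[-0.731, 0.683, -0.004], [0.683, 0.731, 0.002], [0.004, -0.001, -1.0]]
wrist_force: [-5.2, 5.5, 4.3]
finger_gap: 0.56
grasp_force: 30.0
```

Run:
```python
from h import *
flush(54)
c=optics.capture("side"); cv2.imwrite("pics/s6.png",cv2.resize(c["img"][220:330,270:410],None,fx=5,fy=5,interpolation=cv2.INTER_CUBIC))
```

```text
t 9.75 pos [0.617  0.0872 0.2342] shift [-5.23 -0.04 -2.38] turn 0.0 gap 0.56 F [-5.2  5.5  4.3] q [ 0.11  0.98 -0.6   1.67  0.76  0.74 -0.05]
```

View pics/s6.png

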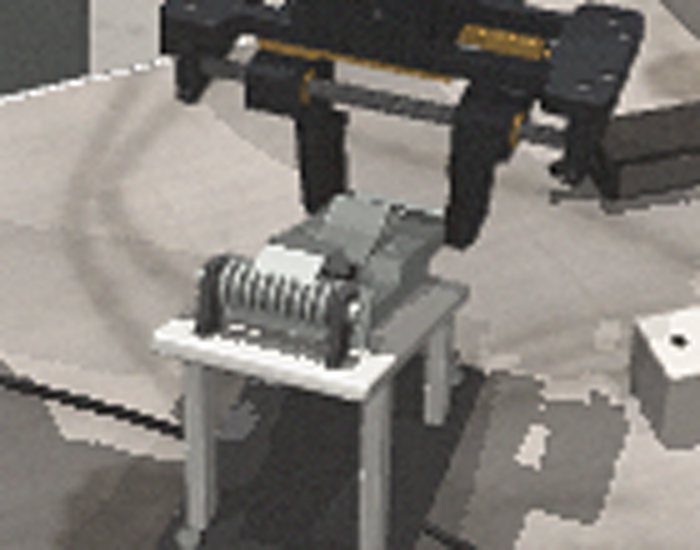

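>>> {"name": "apply_moves", "arguments": {
  "targets": [
    [-0.3,0,-0.13,0,0.8],
    [-0.65,0,-0.29,0,0.8],
    [-1.0,0,-0.45,0,0.8],
    [-1.35,-0.03,-0.61,0,0.8],
    [-1.7,-0.03,-0.77,0,0.8],
    [-2.05,-0.03,-0.93,0,0.8],
    [-2.4,-0.03,-1.09,0,0.8],
    [-2.4,-0.03,-1.09,0,0.8]
  ]
}}

```text
time_s: 10.6
tool_pos: [0.633, 0.0717, 0.2443]
tcp_rot: [[-0.732, 0.682, -0.007], [0.682, 0.732, 0.003], [0.007, -0.003, -1.0]]
wrist_force: [-8.7, 7.1, 2.4]
finger_gap: 0.558
grasp_force: 30.0
```

```bash
python3 -c "
from h import *
flush(54)"
```

```text
t 10.6 pos [0.633  0.0717 0.2443] shift [-3.   -0.01 -1.36] turn 0.001 gap 0.558 F [-8.7  7.1  2.4] q [ 0.14  0.98 -0.62  1.62  0.74  0.79  0.01]
```

>>> {"name": "apply_moves", "arguments": {
  "targets": [
    [-0.3,0,-0.13,0,0.8],
    [-0.65,0,-0.29,0,0.8],
    [-1.0,0,-0.45,0,0.8],
    [-1.35,0,-0.61,0,0.8],
    [-1.7,0,-0.77,0,0.8],
    [-2.05,0,-0.93,0,0.8],
    [-2.4,0,-1.09,0,0.8],
    [-2.4,0,-1.09,0,0.8]
  ]
}}

```text
time_s: 11.4
tool_pos: [0.6509, 0.0554, 0.2557]
tcp_rot: [[-0.732, 0.682, -0.007], [0.682, 0.732, 0.003], [0.007, -0.002, -1.0]]
wrist_force: [-7.6, 6.6, 4.0]
finger_gap: 0.56
grasp_force: 30.0
```

```bash
python3 -c "
from h import *
flush(54)"
```

```text
t 11.4 pos [0.6509 0.0554 0.2557] shift [-0.59 -0.02 -0.21] turn 0.001 gap 0.56 F [-7.6  6.6  4. ] q [ 0.17  0.98 -0.64  1.57  0.72  0.84  0.07]
```

>>> {"name": "apply_moves", "arguments": {
  "targets": [
    [-0.1,0,-0.05,0,0.8],
    [-0.2,0,-0.09,0,0.8],
    [-0.3,0,-0.14,0,0.8],
    [-0.4,0,-0.18,0,0.8],
    [-0.5,0,-0.23,0,0.8],
    [-0.6,0,-0.27,0,0.8],
    [-0.7,0,-0.31,0,0.8],
    [-0.7,0,-0.31,0,0.8]
  ]
}}

```text
time_s: 12.2
tool_pos: [0.6553, 0.0514, 0.2583]
tcp_rot: [[-0.732, 0.681, -0.009], [0.681, 0.732, 0.004], [0.009, -0.003, -1.0]]
wrist_force: [-9.5, 8.2, 2.5]
finger_gap: 0.56
grasp_force: 30.0
```

```bash
python3 -c "
from h import *
flush(54)"
```

```text
t 12.2 pos [0.6553 0.0514 0.2583] shift [ 0.   -0.03  0.05] turn 0.002 gap 0.56 F [-9.5  8.2  2.5] q [ 0.18  0.99 -0.64  1.55  0.71  0.86  0.09]
```

>>> {"name": "apply_moves", "arguments": {
  "targets": [
    [-0.1,0,-0.05,0,0.8],
    [-0.2,0,-0.09,0,0.8],
    [-0.3,0,-0.14,0,0.8],
    [-0.4,0,-0.18,0,0.8],
    [-0.4,0,-0.18,0,0.8],
    [-0.4,0,-0.18,0,0.8],
    [-0.4,0,-0.18,0,0.8],
    [-0.4,0,-0.18,0,0.8]
  ]
}}

```text
time_s: 13.0
tool_pos: [0.6562, 0.0507, 0.2584]
tcp_rot: [[-0.734, 0.679, -0.014], [0.679, 0.734, 0.007], [0.015, -0.005, -1.0]]
wrist_force: [-11.1, 12.8, -3.0]
finger_gap: 0.562
grasp_force: 30.0
```

```bash
python3 -c "
from h import *
flush(54)
c=optics.capture('wrist');s=readout.read_state(); T=np.array(s['tcp_rot']);p=np.array(s['tool_pos'])
g=cv2.cvtColor(c['img'],cv2.COLOR_BGR2GRAY).astype(int)
for q in (280,300,340,360):
    d=np.diff(g[200:345,q]); i=np.where(abs(d)>12)[0]; print('col',q,[(int(200+k),int(d[k])) for k in i])
O,R=face((.6773,.0304,.09),-43.05)
for fp in [(-46,0,20),(-46,25,20),(-46,-25,20),(-46,0,10),(-50,0,10),(-54,0,10),(-65,0,0),(-65,42,0)]: print(fp,proj(c,O+R@np.array(fp)/1000).round(1))
for r in range(225,300,15):
    d=np.diff(g[r,230:400]); i=np.where(abs(d)>12)[0]; print(r,[(int(230+k),int(d[k])) for k in i])
cv2.imwrite('pics/w5.png',c['img'])
"
```

```text
t 13.0 pos [0.6562 0.0507 0.2584] shift [ 0.12 -0.04  0.06] turn 0.005 gap 0.562 F [-11.1  12.8  -3. ] q [ 0.18  0.99 -0.65  1.54  0.71  0.87  0.1 ]
col 280 [(232, 74), (233, 32), (234, 13), (248, -41), (249, -36), (250, 33), (251, 35), (261, -16), (262, -52), (263, -20), (266, 76), (288, -27), (289, -23), (290, 24), (291, 21), (294, -19), (295, -57), (296, -20), (302, -30), (306, 21), (317, 52), (318, 38), (322, -25), (323, -59), (324, -17)]
col 300 [(232, 63), (233, 30), (234, 17), (239, -51), (241, 28), (249, -18), (250, -19), (251, 28), (264, -56), (265, -27), (266, 57), (267, 25), (299, -15), (300, -53), (301, -25), (331, -24)]
col 340 [(232, 51), (233, 39), (234, 21), (239, -35), (240, -20), (241, 19), (249, -16), (250, -28), (251, 38), (261, -16), (262, -37), (266, 28), (267, 34), (303, -60), (304, -27), (331, -16), (342, 19), (343, 48)]
col 360 [(232, 46), (233, 44), (234, 19), (250, -18), (263, -25), (264, -31), (266, 31), (267, 30), (291, -20), (292, -13), (293, -14), (294, -13), (295, -17), (318, 35), (319, 15), (320, 21), (321, -16), (322, -51), (323, -17), (343, 16)]
(-4
[... 330 characters left out ...]
89, -53), (290, -21), (292, 17), (293, 21), (295, -24), (296, -15), (297, 14), (298, 20), (303, 22), (304, 23), (306, -32), (308, 27), (309, 18), (311, -14), (312, -19), (313, 17), (314, 20), (316, -15), (317, -19), (318, 13), (319, 18), (322, -13), (324, 13), (327, -17), (328, -19), (329, 15), (330, 22), (333, -15), (335, 17), (339, -16), (340, -31), (341, -16), (343, 17), (344, 30), (345, 26), (396, -22), (397, -22)]
255 [(234, 17), (237, 22), (238, 25), (396, -15), (397, -25)]
270 [(236, 54), (237, 47), (396, -13), (397, -36), (398, -36)]
285 [(237, 15), (263, 19), (264, 54), (265, 19), (371, -21), (372, -33), (374, 13), (380, 13), (382, -17), (395, 37), (396, 18), (397, -37), (398, -38)]
```

>>> {"name": "apply_moves", "arguments": {
  "targets": [
    [-0.1,0,-0.03,0,0.8],
    [-0.2,0,-0.06,0,0.8],
    [-0.3,0,-0.08,0,0.8],
    [-0.4,0,-0.1,0,0.8],
    [-0.4,0,-0.1,0,0.8],
    [-0.4,0,-0.1,0,0.8],
    [-0.4,0,-0.1,0,0.8],
    [-0.4,0,-0.1,0,0.8]
  ]
}}

```text
time_s: 13.85
tool_pos: [0.6572, 0.0499, 0.2584]
tcp_rot: [[-0.735, 0.678, -0.02], [0.678, 0.735, 0.01], [0.021, -0.006, -1.0]]
wrist_force: [-16.5, 15.6, -6.1]
finger_gap: 0.561
grasp_force: 30.0
```

```bash
cat > chk.py <<'E'
from h import *
flush(54)
c=optics.capture('wrist')
g=cv2.cvtColor(c['img'],cv2.COLOR_BGR2GRAY).astype(int)
for q in (280,300,340,360):
    d=np.diff(g[200:345,q]); i=np.where(abs(d)>20)[0]; print('col',q,[(int(200+k),int(d[k])) for k in i])
O,R=face((.6773,.0304,.09),-43.05)
for fp in [(-46,0,20),(-54,0,10),(-65,0,0)]: print(fp,proj(c,O+R@np.array(fp)/1000).round(1))
E
python3 chk.py
```

```text
t 13.85 pos [0.6572 0.0499 0.2584] shift [ 0.25 -0.06  0.07] turn 0.007 gap 0.561 F [-16.5  15.6  -6.1] q [ 0.18  0.99 -0.65  1.54  0.7   0.88  0.11]
col 280 [(231, 28), (232, 69), (233, 30), (248, -46), (250, 56), (261, -54), (262, -33), (265, 60), (266, 23), (287, -22), (288, -24), (290, 23), (297, -23), (298, -54), (305, 21)]
col 300 [(232, 65), (233, 32), (239, -39), (249, -48), (250, 39), (263, -29), (264, -42), (265, 28), (266, 37), (303, -21), (304, -56), (341, 25), (342, 32)]
col 340 [(232, 65), (233, 28), (239, -42), (249, -21), (261, -34), (266, 42), (302, -28), (303, -47), (343, 51)]
col 360 [(232, 63), (233, 37), (250, -21), (263, -25), (264, -32), (266, 52), (294, -22)]
(-46, 0, 20) [317.8 267.1]
(-54, 0, 10) [318.  251.9]
(-65, 0, 0) [318.2 232.8]
```

>>> {"name": "apply_moves", "arguments": {
  "targets": [
    [0.2,0,0.1,0,0.8],
    [0.4,0,0.18,0,0.8],
    [0.5,0,0.22,0,0.8],
    [0.5,0,0.22,0,0.8],
    [0.5,0,0.22,0,0.8],
    [0.5,0,0.22,0,0.3],
    [0.5,0,0.22,0,0.1],
    [0.5,0,0.22,0,0.1]
  ]
}}

```text
time_s: 14.7
tool_pos: [0.6606, 0.0446, 0.2593]
tcp_rot: [[-0.729, 0.685, -0.0], [0.685, 0.729, -0.003], [-0.001, -0.002, -1.0]]
wrist_force: [-0.2, -0.9, 0.3]
finger_gap: 0.811
grasp_force: 0.0
```

>>> {"name": "apply_moves", "arguments": {
  "targets": [
    [0,0,0,0,0.1],
    [0,0,0,0,0.1],
    [0,0,0,0,0.1],
    [0,0,0,0,0.1],
    [0,0,0,0,0.1],
    [0,0,0,0,0.1],
    [0,0,0,0,0.1],
    [0,0,0,0,0.1]
  ]
}}

```text
time_s: 15.5
tool_pos: [0.6597, 0.0465, 0.2592]
tcp_rot: [[-0.731, 0.683, -0.002], [0.683, 0.731, -0.001], [0.001, -0.002, -1.0]]
wrist_force: [0.5, 0.2, 0.6]
finger_gap: 0.901
grasp_force: 0.0
```

```bash
python3 chk.py
```

```text
t 15.5 pos [0.6597 0.0465 0.2592] shift [0.66 0.03 0.15] turn -0.0 gap 0.901 F [0.5 0.2 0.6] q [ 0.18  0.99 -0.64  1.54  0.71  0.86  0.1 ]
col 280 [(217, 56), (218, 36), (233, -44), (234, -21), (235, 49), (246, -50), (247, -29), (250, 74), (272, -26), (273, -22), (275, 41), (283, -30), (284, -48), (288, 23), (290, 64), (299, -25), (300, -48)]
col 300 [(217, 66), (218, 33), (224, -45), (234, -42), (235, 47), (248, -27), (249, -25), (250, 53), (296, -53), (297, -24), (313, 22), (317, 28), (318, 34), (320, -38), (324, -26), (336, 24), (337, 22), (338, -31)]
col 340 [(217, 66), (218, 27), (224, -46), (234, -22), (235, 24), (245, -22), (246, -31), (250, 58), (292, -21), (294, -26), (317, 21), (318, 33), (320, -63), (321, -28)]
col 360 [(217, 75), (218, 33), (248, -34), (250, 49), (289, 28), (300, -40)]
(-46, 0, 20) [317.8 251.7]
(-54, 0, 10) [317.8 236.8]
(-65, 0, 0) [317.8 217.9]
```

>>> {"name": "apply_moves", "arguments": {
  "targets": [
    [0,0,-1,0,0.1],
    [0,0,-3,0,0.1],
    [0,0,-6,0,0.1],
    [0,0,-9,0,0.1],
    [-1,0,-12,0,0.1],
    [-4,0,-14,0,0.1],
    [-7,0,-16,0,0.1],
    [-7,0,-16,0,0.1]
  ]
}}

```text
time_s: 16.35
tool_pos: [0.7138, -0.0053, 0.4228]
tcp_rot: [[-0.725, 0.688, 0.006], [0.688, 0.725, -0.002], [-0.006, 0.003, -1.0]]
wrist_force: [0.9, -0.2, -0.5]
finger_gap: 0.903
grasp_force: 0.0
```

Run:
```python
from h import *
flush(54)
c=optics.capture('wrist'); g=cv2.GaussianBlur(cv2.cvtColor(c["img"],cv2.COLOR_BGR2GRAY),(1,5),0).astype(int)
O,R=face((.6773,.0304,.09),-43.05)
for fp in [(-65,0,0),(-54,-25,10),(-46,-25,20),(-46,25,20),(54,-20,20),(54,-30,24),(60,-30,24),(-46,-25,10),(54,-25,20),(54,25,20)]: print(fp,proj(c,O+R@np.array(fp)/1000).round(1))
for q in (280,290,296,344,350,360):
    d=np.diff(g[70:300,q]); i=np.where(abs(d)>10)[0]; print("col",q,[(int(70+k),int(d[k])) for k in i])
for r in (140,180,220,240):
    d=np.diff(g[r,255:390]); i=np.where(abs(d)>9)[0]; print(r,[(int(255+k),int(d[k])) for k in i])
```

```text
t 16.35 pos [ 0.7138 -0.0053  0.4228] shift [8.240e+00 1.000e-02 1.646e+01] turn -0.008 gap 0.903 F [ 0.9 -0.2 -0.5] q [ 0.26  0.88 -0.73  1.22  0.57  1.24  0.35]
(-65, 0, 0) [316.2  83.9]
(-54, -25, 10) [286.9  90.1]
(-46, -25, 20) [285.9  93.1]
(-46, 25, 20) [346.7  92.7]
(54, -20, 20) [291.9 213.3]
(54, -30, 24) [278.8 212.6]
(60, -30, 24) [278.7 220.1]
(-46, -25, 10) [286.9  99.1]
(54, -25, 20) [285.6 213.4]
(54, 25, 20) [348.6 212.9]
col 280 [(74, -14), (75, -22), (76, -14), (81, 17), (82, 32), (83, 30), (84, 18), (218, -12), (221, 13), (239, -16), (240, -24), (241, -11), (243, 19), (244, 15), (248, -17), (249, -18), (264, -12), (265, -11)]
col 290 [(74, -16), (75, -22), (76, -15), (82, 22), (83, 38), (84, 35), (85, 18), (213, 11), (218, -24), (219, -30), (220, -22), (222, 23), (223, 36), (224, 24), (230, -12), (231, -21), (232, -19), (236, -11), (255, 17), (256, 27), (257, 23), (264, -12), (265, -12)]
col 296 [(74, -16), (75, -23), (76, -16), (82, 26), (83, 41), (84, 33), (85, 12), (103, -19), (104, -29), (105, -27), (106, -14), (108, 11), (109, 22), (110, 23), (111, 13), (190,
[... 1227 characters left out ...]
, -20), (365, -45), (379, -10), (380, -15), (382, -12), (383, -21), (386, -11)]
220 [(267, 44), (268, 37), (279, -24), (280, -24), (300, 36), (301, 32), (332, -24), (333, -64), (353, 31), (354, 31), (355, 13), (365, -15), (366, -35)]
240 [(267, 33), (268, 27), (278, -13), (280, -23), (281, -53), (282, -10), (286, -11), (287, -12), (289, 16), (290, 33), (291, 20), (292, -26), (293, -31), (296, 29), (297, 25), (298, -20), (299, -32), (301, 42), (302, 28), (332, -32), (333, -10), (334, 23), (335, -20), (336, -34), (339, 34), (340, 30), (341, -20), (342, -32), (343, -14), (347, 14), (353, 20), (354, 14), (355, 13), (356, 32), (357, 15), (366, -23), (367, -27), (385, -10), (386, -15), (387, -17)]
```

```bash
python3 -c "
from bench import arm; print(arm.sign_off())"
```

```text
the job is handed in; nothing more can be done
None
```

I put the loose plate away in the holder and handed the job in at about 16.4 s. It lies on the lower plate under the sprung arm; the camera measurements put it centred and against the end stop to within about 1 mm. The gripper is clear, and I did not go near the other things on the bench.

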